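# Rack the filler's valve parts for reassembly

## Task

The jar filler has been stripped for cleaning: its four washed valve parts stand in the white rack in the order in which they came off, the first one off nearest the rack's handle. Move all four to the steel rack in the reverse order for reassembly, so that the part now farthest from the white rack's handle ends nearest the steel rack's handle, and so on along the row, one part to a bay, each standing upright on the middle of its bay. Leave the two filled caramel jars that stand beside the racks where they are.

Things in the scene. Friction and masses are not known exactly. Their poses are not given: they have to be found in the camera images.
- nozzle_mid (a point): the filling nozzle: stainless steel, stands upright, a foot flange 44 across and 8 high, above it a straight round neck 28 across up to 50, then a taper to a blunt tip 14 across; 76 tall in all. The point is on its axis, half-way up (38 above its underside) (all in mm). z points up along its axis.
- piston_mid (a point): the dosing piston: a plain stout steel cylinder 44 across and 56 tall with two black seal rings flush in it. The point is on its axis, half-way up (28 above its underside) (all in mm). z points up along its axis.
- hexnut_mid (a point): the hexagonal gland nut: steel, 38 across flats (44 across corners), 48 tall, standing on its end with a dark bore on top. The point is on its axis, half-way up (24 above its underside) (all in mm). z points up along its axis.
- poppet_mid (a point): the valve poppet: a steel disc foot 44 across and 7 thick (coned up to 11) with a slim straight round stem 16 across rising from it; 80 tall in all. The point is on its axis, half-way up (40 above its underside) (all in mm). z points up along its axis.
- wash_rack: White plastic rack, full at the start, fixed. Plate 90 x 318 mm (x, y), 12 thick; four bays in a row along its y, centres at y = +112.5, +37.5, -37.5, -112.5 mm, x = 0; fins 4 mm thick, 10 high part them. Handle (cross bar, top 60 mm up) at the +y end, y = 158 mm. Parts' undersides are 15 mm above the table, on rubber pads. Origin: under the row's middle, on the table; z up.
- steel_rack: Empty steel rack to be filled, fixed. Same form, size, bay centres, fins, handle (+y end) and origin as the white rack, but no pads: flat bay floors 12 mm above the table, thin dark discs marking the bays' centres.
- pad_nozzle: The black rubber pad (round, 52 mm across, 3 mm thick, fixed) in the bay of the white rack where the nozzle stands at the start: it stays there and so marks that part's first place. Origin: centre of its underside, 12 mm above the table.
- pad_piston: The black rubber pad (round, 52 mm across, 3 mm thick, fixed) in the bay of the white rack where the piston stands at the start: it stays there and so marks that part's first place. Origin: centre of its underside, 12 mm above the table.
- pad_hexnut: The black rubber pad (round, 52 mm across, 3 mm thick, fixed) in the bay of the white rack where the hexagonal gland nut stands at the start: it stays there and so marks that part's first place. Origin: centre of its underside, 12 mm above the table.
- pad_poppet: The black rubber pad (round, 52 mm across, 3 mm thick, fixed) in the bay of the white rack where the poppet stands at the start: it stays there and so marks that part's first place. Origin: centre of its underside, 12 mm above the table.
- jar_a: A filled, closed glass jar of caramel, 64 mm across and 85 mm tall, standing loose on the table beside the white rack, its axis 110 mm from the rack's middle line. Not to be moved. Origin: centre of its underside.
- jar_b: A filled, closed glass jar of caramel, 64 mm across and 85 mm tall, standing loose on the table beside the steel rack, its axis 110 mm from the rack's middle line. Not to be moved. Origin: centre of its underside.
There are look-alikes about, which are no part of the job. Leave any turquoise look-alike of the part that bears piston_mid alone. Leave any red look-alike of the part that bears nozzle_mid alone.

How it is judged:
By the outcome, as a careful person would: the job done as asked, in the order asked, and still so for the second after the job is handed in, with the robot touching nothing.
It also fails if it takes over 120 s, if anything falls off the work surface, if the arm or the gripper's body presses on something with over 40 N, if the wrist force passes 120 N, or if a joint passes its speed limit or range.

## Robot

A 6-joint arm with a two-finger parallel gripper is mounted at the origin on the work surface. World frame = base frame: x ahead of the robot, y to its left, z up, the work surface at z = 0. Lengths are in mm, angles in degrees, forces in N, time in s.
With the tool pointing down it reaches from about 200 to 875 mm from the base axis. Payload 3.4 kg.
Tool frame: the origin (TCP) lies at the very end of the fingers, on their centre line; the grasp point (between the pads) lies ctrl.grasp_offset behind it (ctrl.grasp_offset is the distance from the TCP to the grasp point, in mm); x points along the fingers, y is the direction in which the jaws open and shut, and the axes are right-handed (so a half turn about x gives the same grasp; the last joint's range is limited). The gripper opens to 94 mm and grips with 3 to 60 N. Pads are 16 mm wide; open, the fingers measure 119 mm over their backs; the gripper's body (75 mm by 177 mm) begins 78 mm behind the grasp point.
Start: joints at [57.64, 15.808, 86.224, -0, 77.962, -6.933], TCP at [246.912, 519.326, 205.493] pointing down, gripper open.
Joint ranges: [-165.64, 165.64], [-43.16, 119.46], [12.63, 154.43], [-67.54, 247.53], [6.08, 155.33], [-154.97, 154.97]. Speed limits (degrees/s): [147.25, 147.25, 180, 180, 180, 180].

## Interface

Orientations are given as [roll, pitch, yaw] about the fixed x, y, z axes, in that order (R = Rz(yaw) Ry(pitch) Rx(roll)).
In Python, from rig import ctrl gives the robot as it stands. Calls block until the motion is done:
- ctrl.move_pose(position, orientation): joint-space move of the TCP to a pose.
- ctrl.move_straight(position, rotation=None, speed=150, guard=None): straight line of the TCP; rotation=None keeps the orientation; speed is the mean speed in mm/s. With guard (N) it stops when the force on the tool has changed by that much, and returns True; else False.
- ctrl.goto_joints(angles): joint-space move.
- ctrl.command_gripper(opening, strength=None): opening from 0.0 (shut) to 1.0 (fully open); strength is the grip in N (None keeps the last); returns when the fingers have stopped.
- ctrl.sleep(seconds).
- ctrl.inverse_kinematics(position, orientation): joint angles nearest the present ones, or None.
- ctrl.snapshot(name): name is "scene" or "top" or "wrist"; returns a dict with "frame" (420x560x3 uint8, red, green, blue), "mtx" (3x3 intrinsics, pixels), "rvec" (rotation vector, rad) and "tvec" (3), from world to camera coordinates, as OpenCV has them; the wrist camera has in their place "mount" (4x4, takes a point from camera to tool coordinates, whose origin is the TCP and whose axes are the tool frame's). Camera axes: x right, y down, z forward; pixel columns grow to the right and rows downward; lengths in mm; the calibration is good to about 2 mm. A picture is of the moment at which its call begins: read the wrist's pose just before it. There is no depth.
A pose or a line that the arm cannot do raises ctrl.PlanningError and nothing moves.
- ctrl.finish_job(): hands the job in, once; it reports no verdict.
Readings, each from a call of its own:
- ctrl.read_clock(): time.
- ctrl.read_joint_positions(): joint angles.
- ctrl.read_qvel(): joint speeds.
- ctrl.read_joint_torque(): joint torques, N m.
- ctrl.read_tool_pos(): TCP position.
- ctrl.read_orientation(): TCP orientation.
- ctrl.read_force(): force on the tool from outside, world axes, zero at the start.
- ctrl.read_ft_torque(): the same for the moment, N m.
- ctrl.read_grip_width(): opening from 0.0 (shut) to 1.0 (fully open).
Only numpy, scipy, OpenCV 4.12 (cv2) and the standard library are available. Lean on these libraries where they do the work, as an engineer would, in place of code of your own. Each camera call takes 0.05 s, during which the arm holds its last target. There are 200 camera calls.

## Working session

There is one attempt and no reset: what is moved stays moved. The work goes in short steps, each a Python script; the robot and the scene stay as the last script left them, time stands still between calls to the robot, and variables do not carry over. Pictures are saved under pics/ and viewed, about 12 in all and at most 16, crops included, and the job is handed in when it is done.

```bash
mkdir -p pics; ls
python3 - <<'E'
from rig import ctrl
import cv2,numpy as np
for n in("scene","top"):
    s=ctrl.snapshot(n); cv2.imwrite(f"pics/{n}0.png",cv2.resize(s["frame"][:,:,::-1],(800,600),interpolation=cv2.INTER_CUBIC))
    np.savez(f"{n}.npz",**s)
    R=cv2.Rodrigues(np.array(s["rvec"]))[0]; print(n,-R.T@np.array(s["tvec"]).ravel(),np.array(s["mtx"]).round(1).tolist())
print(ctrl.grasp_offset,ctrl.read_clock(),ctrl.read_orientation())
E
```

```text
pics
scene [ 929.38772406 -713.18799933  880.03720336] [[517.7, 0.0, 276.8], [0.0, 517.7, 203.8], [0.0, 0.0, 1.0]]
top [ 445.58271125  -51.19920355 1364.54398726] [[498.9, 0.0, 267.8], [0.0, 498.9, 208.9], [0.0, 0.0, 1.0]]
18.8 0.1 [ -96.830399     89.9120097  -122.25584095]
```

View pics/scene0.png

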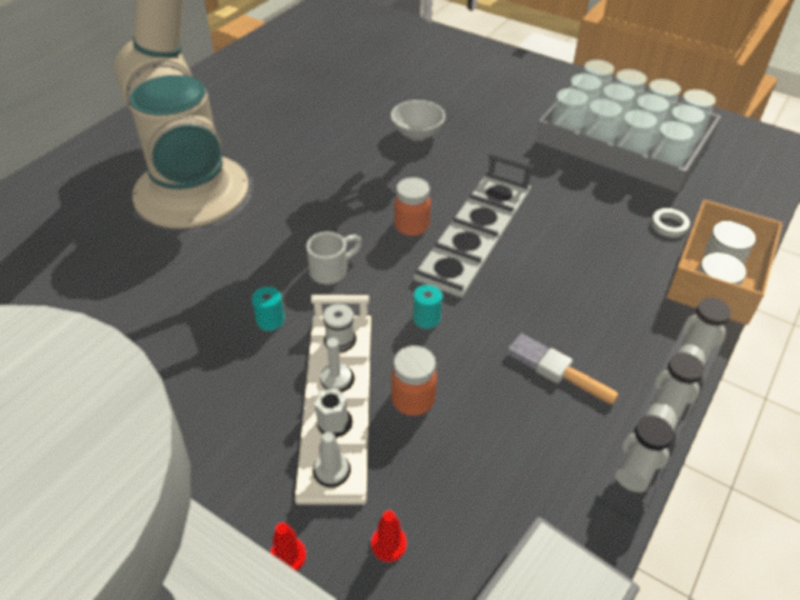

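View pics/top0.png

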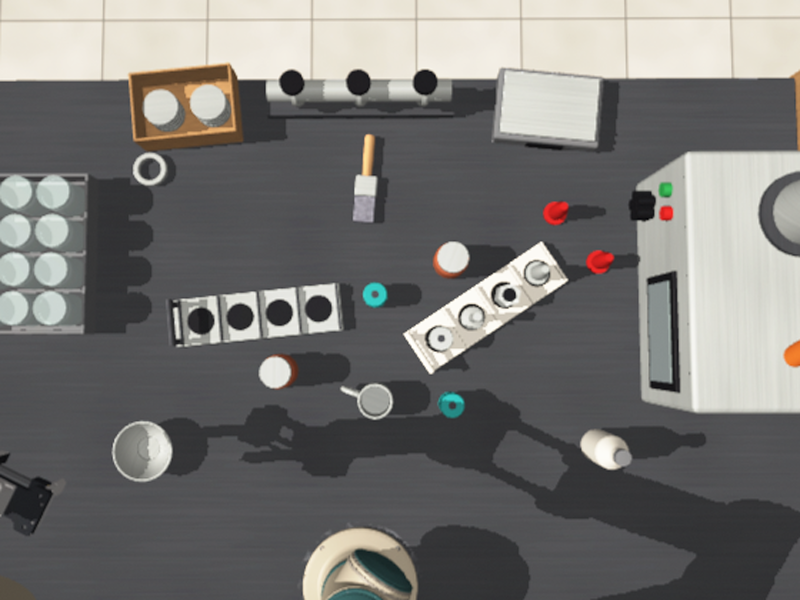

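The white rack's handle is at its lower left in the top view (420,355), and the steel rack's is at its left (175,322). From the handle, the parts look like piston, poppet, nut, nozzle. I'll enlarge both racks.

Run:
```python
import cv2,numpy as np
t=np.load("top.npz")["frame"][:,:,::-1]; s=np.load("scene.npz")["frame"][:,:,::-1]
a=t[165:265,275:405]; b=t[190:250,112:242]
a=cv2.resize(a,None,fx=6,fy=6,interpolation=cv2.INTER_CUBIC); b=cv2.resize(b,None,fx=6,fy=6,interpolation=cv2.INTER_CUBIC)
cv2.imwrite("pics/a.png",a);cv2.imwrite("pics/b.png",b)
cv2.imwrite("pics/c.png",cv2.resize(s[200:355,190:320],None,fx=3.8,fy=3.8,interpolation=cv2.INTER_CUBIC))
```

```text
(no output)
```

View pics/a.png

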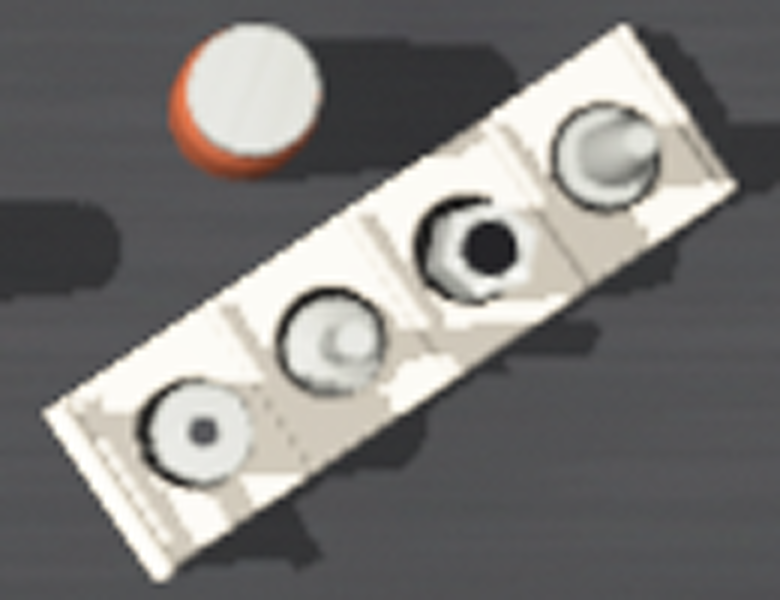

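View pics/b.png

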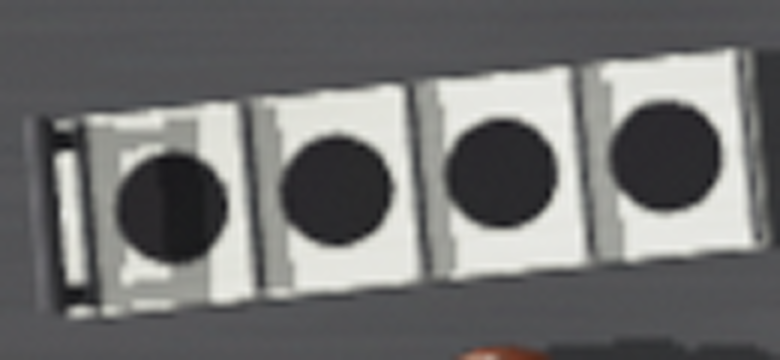

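View pics/c.png

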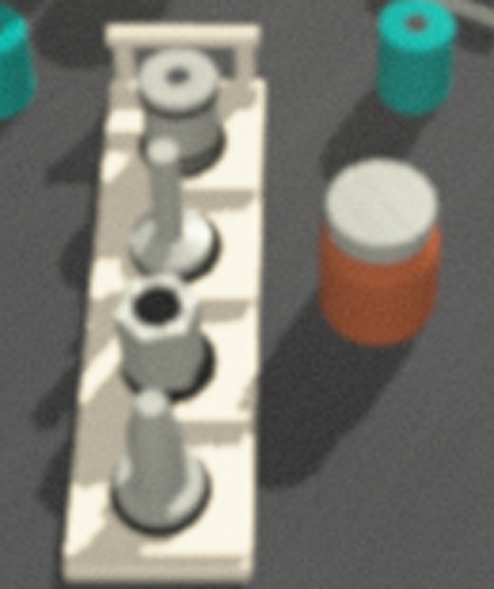

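The order is confirmed from the handle: piston, poppet, nut, nozzle. Next I'll fit both rack poses and take a wrist picture over each rack.

```bash
cat > h.py <<'E'
import cv2,numpy as np
from scipy.spatial.transform import Rotation as Ro
from scipy.optimize import least_squares
from rig import ctrl
def ray(K,R,c,px,z):
    d=R@np.linalg.solve(K,[px[0],px[1],1.]); return c+d*(z-c[2])/d[2]
def cam_fixed(s):
    R=cv2.Rodrigues(np.array(s["rvec"]))[0].T; return np.array(s["mtx"]),R,-R@np.array(s["tvec"]).ravel()
def fit(local,world):
    f=lambda p:(np.c_[np.cos(p[2])*local[:,0]-np.sin(p[2])*local[:,1]+p[0],np.sin(p[2])*local[:,0]+np.cos(p[2])*local[:,1]+p[1]]-world).ravel()
    best=min((least_squares(f,[400,0,a]) for a in(0,1.57,3.14,-1.57)),key=lambda r:r.cost)
    return best.x,f(best.x).reshape(-1,2)
def loc2w(p,l):
    c,s=np.cos(p[2]),np.sin(p[2]); return np.array([c*l[0]-s*l[1]+p[0],s*l[0]+c*l[1]+p[1]])
# tool: x down, y along jaw angle a (rad)
def ori(a):
    y=np.array([np.cos(a),np.sin(a),0]);x=np.array([0,0,-1.]);return Ro.from_matrix(np.c_[x,y,np.cross(x,y)]).as_euler('xyz',degrees=True)
def wrist(name):
    pos=np.array(ctrl.read_tool_pos());R=Ro.from_euler('xyz',ctrl.read_orientation(),degrees=True).as_matrix()
    s=ctrl.snapshot("wrist");M=np.array(s["mount"]); K=np.array(s["mtx"])
    cv2.imwrite(f"pics/{name}.png",cv2.resize(s["frame"][:,:,::-1],(800,600),interpolation=cv2.INTER_CUBIC))
    np.savez(name,K=K,R=R@M[:3,:3],c=pos+R@M[:3,3],frame=s["frame"])
def wpx(name,u,v,z):
    d=np.load(name+".npz"); return ray(d["K"],d["R"],d["c"],((u+.5)*.7-.5,(v+.5)*.7-.5),z)[:2]
E
python3 - <<'E'
from h import *
cam=cam_fixed(np.load("top.npz"))
def A(u,v,z): return ray(*cam,(275+(u+.5)/6-.5,165+(v+.5)/6-.5),z)[:2]
def B(u,v,z): return ray(*cam,(112+(u+.5)/6-.5,190+(v+.5)/6-.5),z)[:2]
y=[112.5,37.5,-37.5,-112.5]
w=[A(203,432,71),A(332,343,15),A(491,249,63),A(605,157,15),A(625,25,12),A(737,185,12)]
l=np.array([[0,a] for a in y]+[[45,-159],[-45,-159]])
b=[B(173,207,12),B(338,190,12),B(502,173,12),B(666,156,12)]
pw,rw=fit(l,np.array(w)); ps,rs=fit(l[:4],np.array(b))
np.savez("racks",pw=pw,ps=ps)
print(pw,np.degrees(pw[2]),rw.round(1).tolist());print(ps,np.degrees(ps[2]),rs.round(1).tolist())
print("jar_a",A(255,92,85),"jar_b",ray(*cam,(277*.7,371*.7),85))
print(np.array(ctrl.snapshot("wrist")["mount"]).round(2))
for p in(pw,ps):
    for a in(p[2],p[2]+np.pi):
        print([np.round(ctrl.inverse_kinematics([*loc2w(p,(0,q)),z],ori(a)),0).tolist() if ctrl.inverse_kinematics([*loc2w(p,(0,q)),z],ori(a)) is not None else None for q in(112,-112) for z in(30,250)])
E
```

```text
[ 520.01563232 -241.03516934    0.59321028] 33.988445521973624 [[-2.1, 0.6], [-0.8, 1.0], [2.1, 2.6], [-1.1, 0.7], [1.7, -2.1], [0.1, -2.8]]
[5.05268942e+02 1.91361761e+02 1.02887271e-01] 5.895006404982143 [[-0.0, 0.2], [-0.0, 0.3], [0.0, -0.1], [0.0, -0.4]]
jar_a [ 604.95301706 -170.46206618] jar_b [400.08045371 145.49879384  85.        ]
[[   0.     -0.25    0.97 -179.27]
 [   1.     -0.     -0.     -0.  ]
 [   0.      0.97    0.25  -73.73]
 [   0.      0.      0.      1.  ]]
[[-26.0, 18.0, 112.0, -0.0, 50.0, -60.0], [-26.0, 6.0, 92.0, 0.0, 81.0, -60.0], [-36.0, 31.0, 87.0, 0.0, 61.0, -70.0], [-36.0, 23.0, 69.0, 0.0, 88.0, -70.0]]
[[-26.0, 18.0, 112.0, 0.0, 50.0, 120.0], [-26.0, 6.0, 92.0, 0.0, 81.0, 120.0], [-36.0, 31.0, 87.0, 0.0, 61.0, 110.0], [-36.0, 23.0, 69.0, 0.0, 88.0, 110.0]]
[[25.0, 25.0, 100.0, -0.0, 55.0, 19.0], [25.0, 15.0, 81.0, -0.0, 84.0, 19.0], [1.0, 21.0, 107.0, -0.0, 52.0, -5.0], [1.0, 10.0, 88.0, -0.0, 82.0, -5.0]]
[None, None, None, None]<sys>:0: UserWarning: Gimbal lock detected. Setting third angle to zero since it is not possible to uniquely determine all angles.
```

```bash
python3 -W ignore - <<'E'
from h import *
r=np.load("racks.npz")
for n,p in(("ws",r["ps"]),("ww",r["pw"])):
    ctrl.move_pose([*loc2w(p,(0,10)),230],ori(p[2])); wrist(n); print(ctrl.read_clock())
E
```

```text
1.7167
3.3667
```

View pics/ws.png

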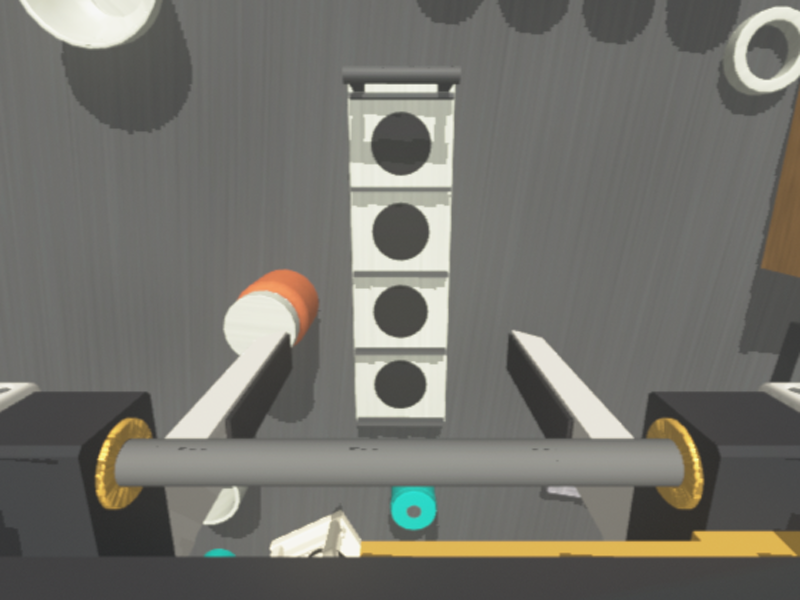

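View pics/ww.png

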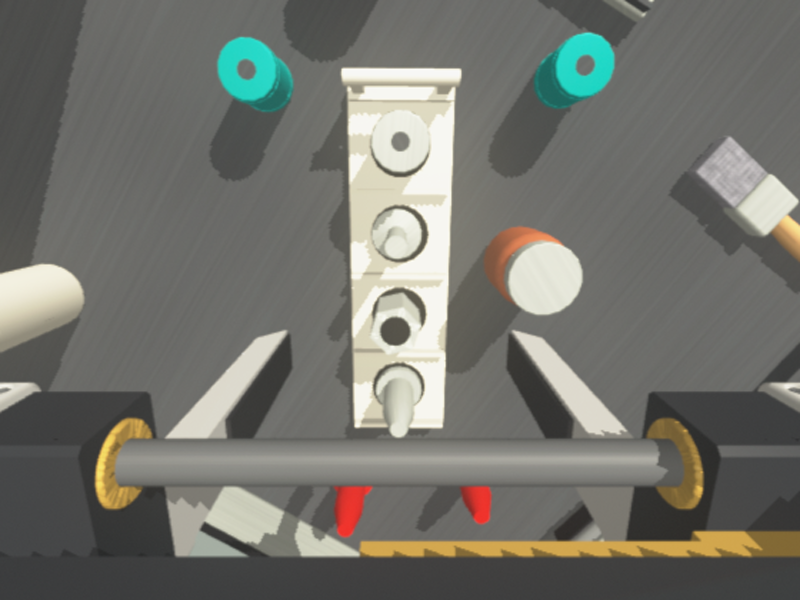

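Both racks are square in view, with discs and pads on the column u≈400. The nut's bore at (395,331) sits a little to the left. I'll enlarge the parts.

```bash
python3 -W ignore - <<'E'
from h import *
f=np.load("ww.npz")["frame"][:,:,::-1]
L=cv2.resize(f[135:225,245:315],None,fx=6.6,fy=6.6,interpolation=cv2.INTER_CUBIC)
R=cv2.resize(f[225:310,245:300],None,fx=6.6,fy=6.6,interpolation=cv2.INTER_CUBIC)[:,:338]
R=cv2.copyMakeBorder(R,0,L.shape[0]-R.shape[0],0,0,cv2.BORDER_CONSTANT)
cv2.imwrite("pics/z.png",np.hstack([L,R]))
for z,ps in((12,[(401,144),(400,232),(400,311),(400,384)]),):
    p,res=fit(np.array([[0,a] for a in(112.5,37.5,-37.5,-112.5)]),np.array([wpx("ws",*q,z) for q in ps])); print(p,np.degrees(p[2]),res.round(1).tolist())
w=[wpx("ww",400,141,71),wpx("ww",399,233,15),wpx("ww",395,331,63),wpx("ww",399,387,15),wpx("ww",400,75,60)]
r=np.load("racks.npz")["pw"]; C=np.array([[np.cos(r[2]),np.sin(r[2])],[-np.sin(r[2]),np.cos(r[2])]])
for q in w: print(q,C@(q-r[:2]))
E
```

```text
[5.04760536e+02 1.91480675e+02 1.00809234e-01] 5.7759436379552875 [[-0.3, 0.1], [0.3, 0.4], [0.1, -0.3], [-0.2, -0.2]]
[ 458.77524192 -148.88681111] [  0.73581138 110.63979357]
[ 499.33489905 -210.34389457] [9.77481649e-03 3.70087419e+01]
[ 538.89325891 -274.83578837] [ -3.24302468 -38.57887276]
[ 583.59256436 -335.1681727 ] [ 9.20652385e-02 -1.13591550e+02]
[ 432.83798865 -110.47893197] [  0.70092114 156.98529033]
```

View pics/z.png

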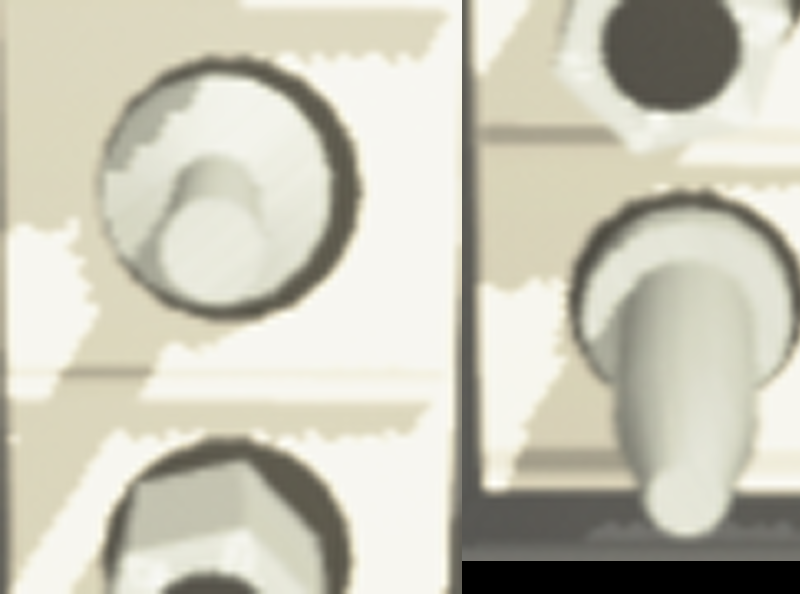

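```bash
python3 -W ignore - <<'E'
from h import *
r=np.load("racks.npz")["pw"].copy(); r[:2]=loc2w(r,(0.1,-0.8))
s=np.array([505.0,191.4,.1018]); np.savez("racks2",pw=r,ps=s)
C=np.array([[np.cos(r[2]),np.sin(r[2])],[-np.sin(r[2]),np.cos(r[2])]])
d=np.load("ww.npz")
def L(u,v,z,left): 
    q=ray(d["K"],d["R"],d["c"],(245+((u if left else u-462)+.5)/6.6-.5,(135 if left else 225)+(v+.5)/6.6-.5),z)[:2]; return C@(q-r[:2])
print("poppet tip",L(213,250,95,1),"poppet foot",L(217,188,22,1),"nozzle tip",L(687,503,91,0),"noz foot",L(690,295,23,0))
c=L(672,45,63,0); print("nut",c)
for q in((245,530,63,1),(123,550,63,1),(635,152,63,0),(562,60,63,0)):
    v=L(*q)-c; print(np.hypot(*v),np.degrees(np.arctan2(v[1],v[0]))%60)
E
```

```text
poppet tip [-2.39801113 37.65135463] poppet foot [-2.21304293 38.50689279] nozzle tip [  -0.51836045 -112.81619447] noz foot [-4.54240356e-02 -1.06565336e+02]
nut [ -3.29049579 -37.5829104 ]
21.37729236268859 13.014175238920274
22.765584025666495 12.736571291544635
21.731174404843287 11.798401602669117
20.04766539082732 8.24338723596108
```

```bash
cat > pp.py <<'E'
from h import *
r=np.load("racks2.npz"); pw,ps=r["pw"],r["ps"]
def xfer(src,h,w,bay,rot=0,N=40,off=(0,0)):
    x,y=loc2w(pw,src); o=ori(pw[2]+np.radians(rot)); zt=h-ctrl.grasp_offset
    op=min(1,(w+34)/94)
    ctrl.move_pose([x,y,190],o); ctrl.command_gripper(op,N)
    g=ctrl.move_straight([x,y,15+zt+12],guard=10)
    g2=ctrl.move_straight([x,y,15+zt],speed=50,guard=10)
    print("down",g,g2,ctrl.read_tool_pos())
    if g or g2: return
    ctrl.command_gripper(0.0,N); print("grip mm",ctrl.read_grip_width()*94)
    ctrl.move_straight([x,y,15+zt+20],speed=60); ctrl.move_straight([x,y,200],speed=200)
    print("lifted F",np.round(ctrl.read_force(),1),"grip",ctrl.read_grip_width()*94)
    X,Y=loc2w(ps,(off[0],bay+off[1])); 
    ctrl.move_pose([X,Y,200],ori(ps[2]))
    ctrl.move_straight([X,Y,12+zt+15],speed=150); ctrl.sleep(.2)
    t=ctrl.move_straight([X,Y,12+zt-2],speed=20,guard=5)
    p=np.array(ctrl.read_tool_pos()); print("contact",t,p[2]-12-zt,np.round(ctrl.read_force(),1))
    ctrl.command_gripper(min(1,(w+30)/94)); ctrl.sleep(.2)
    ctrl.move_straight([X,Y,200],speed=180); print("clock",ctrl.read_clock())
E
python3 -W ignore - <<'E'
from pp import *
xfer((0,-112.5),30,28,112.5)
X,Y=loc2w(ps,(0,10)); ctrl.move_pose([X,Y,230],ori(ps[2])); wrist("n1")
E
```

```text
down False False [ 583.14399564 -334.73449041   25.81679354]
grip mm 27.33557235262227
lifted F [ 0.5  0.3 -2.4] grip 26.91513847666304
contact True 0.058930590692384044 [-0.3  0.6  4.1]
clock 14.625
```

View pics/n1.png

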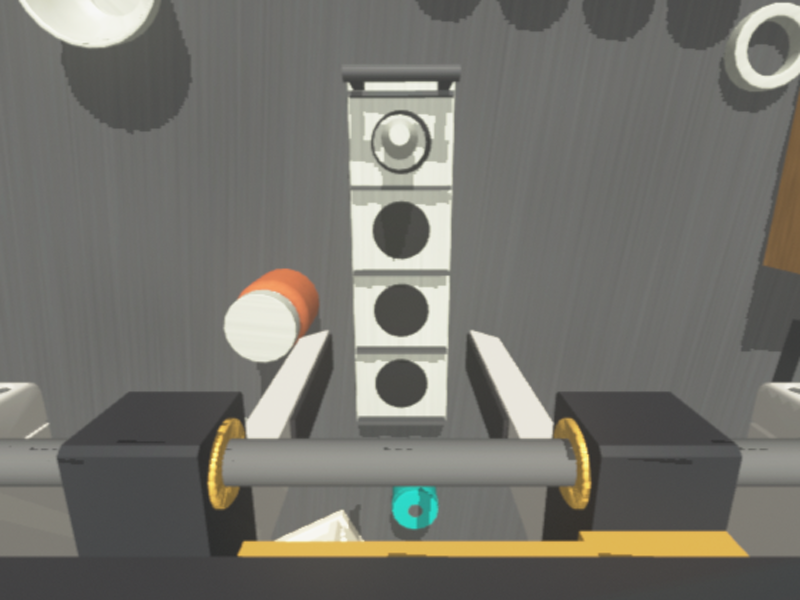

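The nozzle stands in bay 1 with its foot at (400,142), concentric with the disc. Next are the nut and the poppet.

```bash
python3 -W ignore - <<'E'
from pp import *
xfer((-3.3,-37.7),26,38,37.5,rot=-18)
xfer((-2.3,37.9),46,16,-37.5,N=30)
X,Y=loc2w(ps,(0,10)); ctrl.move_pose([X,Y,230],ori(ps[2])); wrist("n2")
E
```

```text
down False False [ 538.59697245 -274.55802247   21.82833029]
grip mm 37.96750448300035
lifted F [ 0.  -0.1 -4.4] grip 37.900666375070344
contact True 0.10866249146664586 [-0.1 -0.3  4.6]
clock 27.025
down False False [ 497.22013849 -211.34906265   41.95073594]
grip mm 15.560082534918987
lifted F [-0.5 -0.1 -1.8] grip 15.766046387560323
contact True -0.013717847233575498 [-0.5 -0.4  3.9]
clock 37.8583
```

View pics/n2.png

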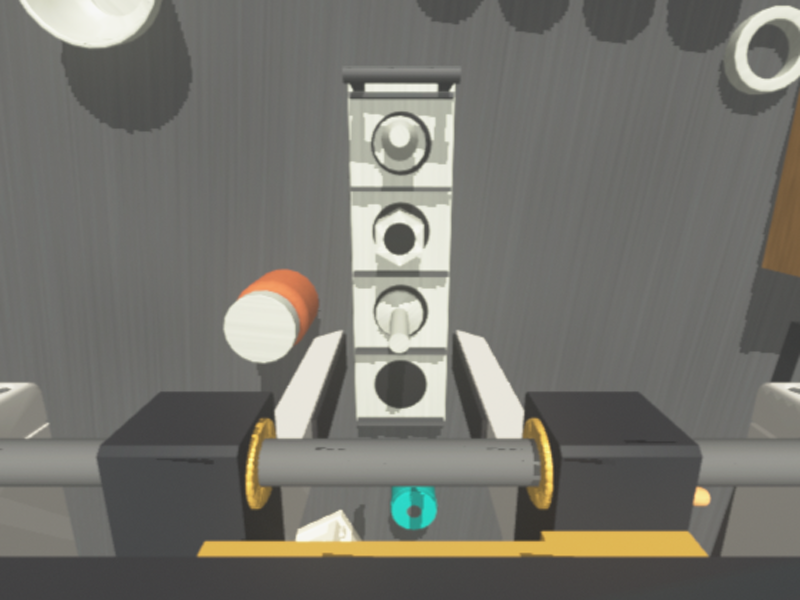

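The nut (bore at 399,238) and the poppet (foot around 400,312) are on their discs and upright. The piston goes next.

```bash
python3 -W ignore - <<'E'
from pp import *
xfer((0.5,111.6),32,44,-112.5)
X,Y=loc2w(ps,(0,-30)); ctrl.move_pose([X,Y,230],ori(ps[2])); wrist("n3")
s=ctrl.snapshot("top"); cv2.imwrite("pics/t3.png",cv2.resize(s["frame"][150:290,90:410,::-1],None,fx=2.5,fy=2.5,interpolation=cv2.INTER_CUBIC))
p=lambda u,v,z:(lambda q:[np.cos(ps[2])*q[0]+np.sin(ps[2])*q[1],-np.sin(ps[2])*q[0]+np.cos(ps[2])*q[1]])(wpx("n2",u,v,z)-ps[:2])
print("nut",p(399,238,60),"poppet tip",p(399,342,92),"nozzle tip",p(399,133,88))
E
```

```text
down False False [ 458.30717644 -148.69517437   27.93607536]
grip mm 43.45201811301376
lifted F [-0.6 -0.1 -3. ] grip 43.5027373543797
contact True 0.07424443048408946 [-0.2  0.2  4.5]
clock 48.85
nut [np.float64(-1.5647330738507113), np.float64(37.83888559199967)] poppet tip [np.float64(-1.386035142952684), np.float64(-37.65618653375825)] nozzle tip [np.float64(-1.6244129326698982), np.float64(113.85348804357434)]
```

View pics/n3.png

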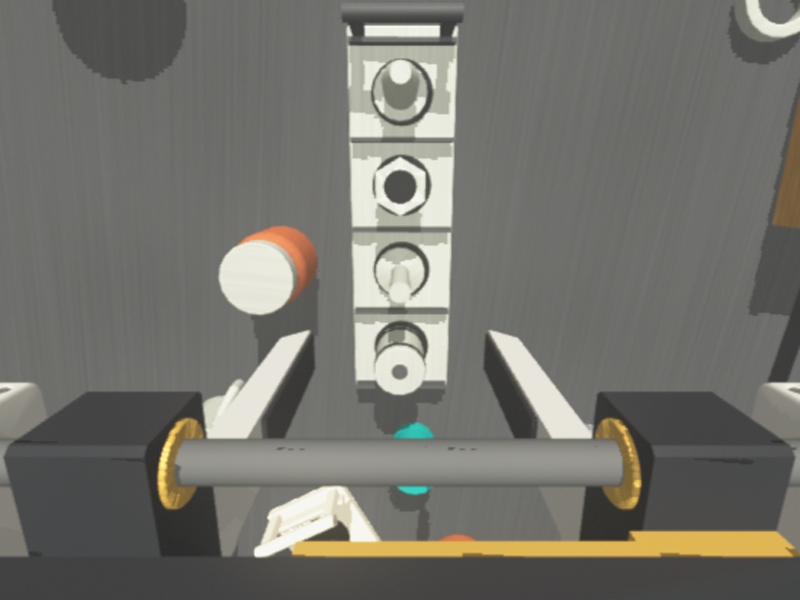

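View pics/t3.png

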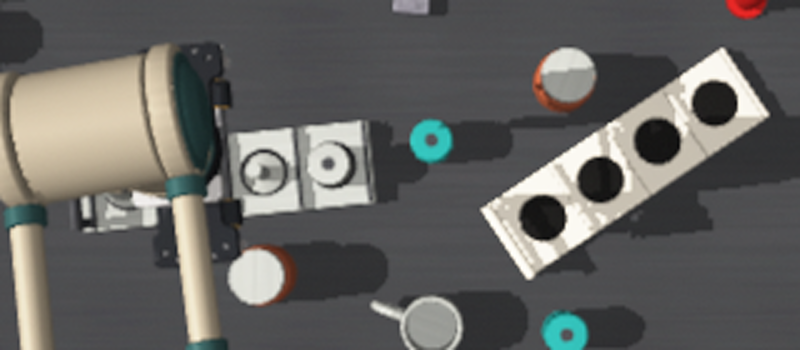

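```bash
python3 -c "
from rig import ctrl
print(ctrl.read_clock()); ctrl.finish_job()"
```

```text
49.3917
the job is handed in; nothing more can be done
```

I moved all four parts from the white rack to the steel rack in reverse order and handed the job in at 49.4 s. From the steel rack's handle the order is now nozzle, gland nut, poppet, piston. It was piston, poppet, nut, nozzle in the white rack.

**Placing:** Each part was felt to touch down within about 0.1 mm of the expected height.

**Last pictures:** They show all four upright on their disc marks and the white rack empty. The wrist camera put the nozzle, nut and poppet within about 2 mm of their bay centres. Part of that is a sideways offset of about 1.5 mm common to all three, which is within the calibration error. I judged the piston by eye only.

**Jars and look-alikes:** Both jars show where they stood at the start, within pixel-reading error. The arm was not sent near the turquoise or red look-alikes, but I didn't re-measure their positions.

No check failed.

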